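# Tare the beaker on the laboratory balance

### The arm

A 7-joint arm with a two-finger parallel gripper is mounted at the origin on a cart in front of the work surface, level with it; the furniture and walls round the work are solid. World frame = base frame: x ahead of the robot, y to its left, z up, the work surface at z = 0. Lengths are in m, angles in rad, forces in N, time in s.
With the tool pointing down it reaches from about 0.4 to 0.9 m from the base axis. Payload 5.5 kg.
Tool frame: the origin (TCP) lies midway between the tips of the shut fingers; the grasp point (between the pads) lies 19 mm behind it (manip.grip_depth is the distance from the TCP to the grasp point, in m); z points along the fingers, x is the direction in which the jaws open and shut, and the axes are right-handed (so a half turn about z gives the same grasp; the last joint's range is limited). The gripper opens to 92 mm and grips with 3 to 60 N. Pads are 19 mm wide; open, the fingers measure 130 mm over their backs; the gripper's body (75 mm by 190 mm) begins 47 mm behind the grasp point.
Start: joints at [0.263, 0.501, -0.427, 1.55, 0.221, 1.138, -0.21], TCP at [0.65, 0, 0.227] pointing down, gripper open.
Joint ranges: [-2.88, 2.88], [-0.31, 2.03], [-1.54, 1.56], [0.2, 2.42], [-1.41, 4.55], [0.19, 2.02], [-2.57, 2.57]. Speed limits (rad/s): [2.57, 2.57, 3.14, 3.14, 3.14, 3.14, 3.14].

### API

Orientations are given as a unit quaternion [x, y, z, w].
In Python, from bench import manip, effector, viewer gives the robot as it stands. Calls block until the motion is done:
- manip.move_pose(position, orientation): joint-space move of the TCP to a pose.
- manip.servo_line(position, ori=None, vel=0.15): straight line of the TCP; ori=None keeps the orientation; vel is the mean speed in m/s.
- manip.movej(angles): joint-space move.
- effector.open_jaws() and effector.close(f_grip=None): open the fingers fully, or close them until they stop; f_grip is the grip in N (None keeps the last).
- manip.sleep(seconds).
- manip.solve_ik(position, orientation): joint angles nearest the present ones, or None.
- viewer.get_image(name): name is "scene" or "side" or "wrist"; returns the picture (384x512x3 uint8, red, green, blue); there is no depth.
- viewer.get_calibration(name): a dict with "vfov" (degrees; the focal length in pixels is half the picture's height over the tangent of half this angle, whatever the lens; pixels are square), "cx", "cy" (the principal point, pixels), "eye" and "attitude" of the camera in the world. Camera axes: x right, y down, z forward; pixel columns grow to the right and rows downward; lengths in m; the calibration is good to about 2 mm. A picture is of the moment at which its call begins: read the wrist's pose just before it. get_calibration takes no time and is no camera call; for the wrist camera it gives the pose at the moment of the call.
A pose or a line that the arm cannot do raises manip.PlanningError and nothing moves.
- manip.hand_in(): hands the job in, once; it reports no verdict.
Readings, each from a call of its own:
- manip.current_clock(): time.
- manip.current_q(): joint angles.
- manip.current_joint_velocities(): joint speeds.
- manip.current_tau(): joint torques, N m.
- manip.current_tool_pos(): TCP position.
- manip.current_tcp_rot(): TCP orientation.
- manip.current_force(): force on the tool from outside, world axes, zero at the start.
- manip.current_wrist_torque(): the same for the moment, N m.
- manip.current_finger_gap(): finger opening in m.
Only numpy, scipy, OpenCV 4.12 (cv2) and the standard library are available. Lean on these libraries where they do the work, as an engineer would, in place of code of your own. Each camera call takes 0.05 s, during which the arm holds its last target.

### The job

The empty beaker on the laboratory balance is to be tared: with a fingertip push the balance's glass top hatch gently forward until it is fully shut, then lightly tap the wide bar key under the display (tare), and then lightly tap the small rectangular key next to it, in the middle of the row (print), pressing each key well down and letting it spring back. Leave the small round on/off key at the right end alone, do not shift or lift the balance, and leave the beaker on the pan and the things around where they stand.

Things in the scene. Friction and masses are not known exactly. Their poses are not given: they have to be found in the camera images.
- balance: White bench balance, 270 mm deep (x), 185 wide (y), 4.5 kg, loose on rubber feet. Origin: centre of underside; x points from its front (console, facing the robot) to its back, y to its left, z up. The console is the front 105 mm, its top sloping up to the back at 17 deg. Behind it stands the glass weighing chamber (x -24 to 135, y -82 to 82, up to z 217 mm) with the sliding hatch on top.
- hatch (a joint): The chamber's top hatch, a framed glass plate 134 x 144 mm: 0 = fully shut against a front stop, growing as it slides to the balance's +x (back), 0.080 m at most. It starts partly open. 1 to 2 N move it and it stays where it is left; push it to the balance's -x, toward the operator, to shut it.
- hatch_bar (a point): Centre of the top face of the hatch's black pull bar, which moves with the hatch, across its front edge: 80 mm long (y), 12 mm thick (x), its top 16 mm above the frame and 17 mm above the glass. Behind it (+x) lie 120 mm of flat hatch, where a fingertip can come down and push the bar forward. Axes as the balance's.
- tare_key (a joint): Wide bar key (tare): 0 = up, 0.005 m = right down, moving along its own -z. Spring: 1 N to start, 6 N right down; it counts as pressed from about 3 mm and returns by itself.
- tare_top (a point): Centre of the top face of the wide bar key, 52 mm (y) by 19 mm, standing 9 mm out of the console; the left one of three keys in a row before the dark display. Its z is the key's outward normal (leaning 17 deg = 0.296 rad to the front), y as the balance's. The chamber's front glass is about 85 mm behind the key row.
- print_key (a joint): Small rectangular key (print): 0 = up, 0.005 m = right down; spring as for the wide bar key.
- print_top (a point): Centre of the top face of the small rectangular key, 24 mm (y) by 19 mm, 70 mm to the right (-y) of the wide key's centre, the middle one of the row, standing 9 mm out of the console. Axes as for the wide bar key.
- power_key (a joint): Small round on/off key: 0 = up, 0.005 m = right down. Not to be pressed.
- power_top (a point): Centre of the top face of the small round key, 17 mm across, at the right end of the row, 47 mm to the right (-y) of the small rectangular key's centre.
- beaker: Empty glass beaker, 53 mm across, 69 mm high, standing loose on the pan inside the chamber (pan top 72 mm above the worktop). Origin: centre of its underside. Stays where it is.
- weight_brass: Bystander: brass weight with a knob, 29 mm across, 42 mm high, at the left of the balance. Origin: centre of underside (so for all bystanders).
- dish_a: Bystander: covered glass dish, 60 mm across, 15 mm high, before the balance, to the left.
- dust_cap: Bystander: black round cap, 38 mm across, 13 mm high, at the left of the balance.
- slide_box_near: Bystander: slide box 63 x 86 x 34 mm, behind the balance.
- tip_box: Bystander: pipette tip box 71 x 118 x 76 mm, right of the centrifuge.
- tube_rack: Bystander: rack with small tubes, 60 x 148 x 46 mm, right of the centrifuge.
- bench_timer: Bystander: bench timer 60 x 62 x 18 mm, right of the centrifuge.
There are look-alikes about, which are no part of the job. Leave any red look-alike of the beaker alone.

How it is judged:
By the outcome, as a careful person would: the job done as asked, in the order asked, and still so for the second after the job is handed in, with the robot touching nothing.
It also fails if it takes over 54 s, if anything falls off the work surface, if the arm or the gripper's body presses on something with over 40 N, if the wrist force passes 120 N, or if a joint passes its speed limit or range.

## Working session

There is one attempt and no reset: what is moved stays moved. The work goes in short steps, each a Python script; the robot and the scene stay as the last script left them, time stands still between calls to the robot, and variables do not carry over. Pictures are saved under pics/ and viewed, and the job is handed in when it is done.

```bash
ls; mkdir -p pics; python3 - <<'E'
from bench import manip, effector, viewer
import cv2
for n in ["scene","side","wrist"]:
    c=viewer.get_calibration(n); print(n,c)
    cv2.imwrite(f"pics/a_{n}.png",viewer.get_image(n)[:,:,::-1])
print(manip.current_clock(),manip.current_tcp_rot(),manip.current_tool_pos())
E
```

```text
pics
scene {'vfov': 43.226591583521056, 'cx': 256.9348095827958, 'cy': 194.5949028906294, 'eye': array([-0.20139864, -0.55606197,  1.23363387]), 'attitude': array([ 0.85126045, -0.36840202,  0.15177223, -0.34146859])}
side {'vfov': 53.11870930082168, 'cx': 249.14218274985168, 'cy': 187.27229487361163, 'eye': array([-0.30340189,  0.72748065,  1.04049082]), 'attitude': array([-0.39693878,  0.81652937, -0.37323083,  0.19083539])}
wrist {'vfov': 58.61611968275669, 'cx': 254.23631913726177, 'cy': 192.3698664097434, 'eye': array([0.64977967, 0.08290393, 0.38464626]), 'attitude': array([ 9.88068907e-01,  4.69690087e-04, -6.69083693e-04,  1.54010282e-01])}
0.15 [ 9.99999705e-01  8.26280416e-06 -7.67425872e-04 -1.96069634e-05] [ 6.49449428e-01 -4.72107087e-05  2.25905450e-01]
```

View pics/a_scene.png

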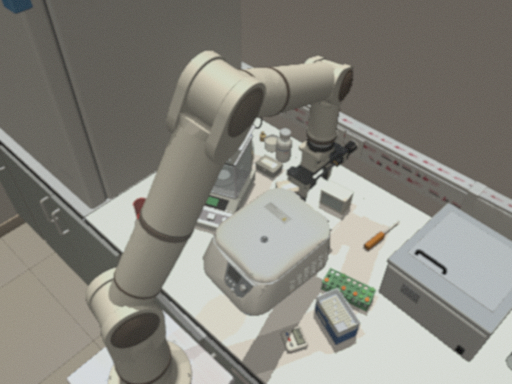

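View pics/a_side.png

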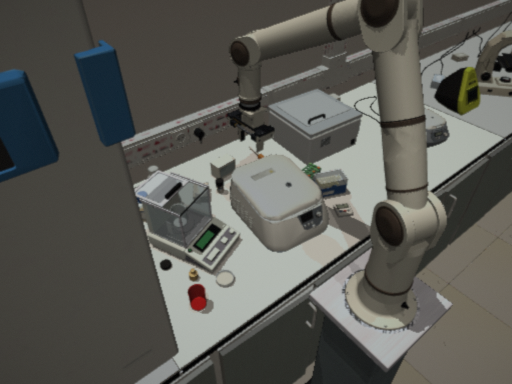

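View pics/a_wrist.png

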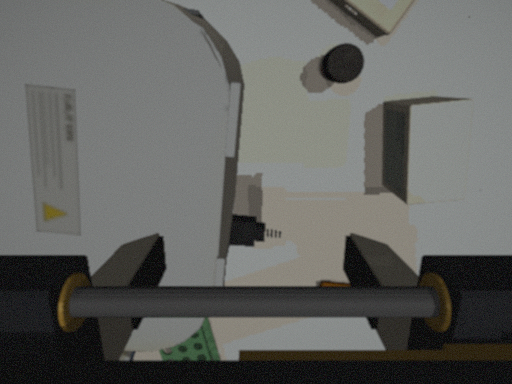

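The scene view shows the balance partly hidden behind the arm. The side view shows it well, with the console at about (210,240), the hatch at (172,188), the centrifuge to its right and the red look-alike at (197,298). The wrist view shows only the centrifuge and bystanders. Next I'll enlarge the side view and get rough positions.

```bash
cat > h.py <<'E'
import numpy as np, cv2
from scipy.spatial.transform import Rotation as R
def ray(c,u,v):
    f=192/np.tan(np.radians(c['vfov'])/2)
    d=R.from_quat(c['attitude']).apply([(u-c['cx'])/f,(v-c['cy'])/f,1]); return np.array(c['eye']),d/np.linalg.norm(d)
def onz(c,u,v,z):
    e,d=ray(c,u,v); return e+d*(z-e[2])/d[2]
def proj(c,p):
    f=192/np.tan(np.radians(c['vfov'])/2)
    q=R.from_quat(c['attitude']).inv().apply(np.array(p)-c['eye']); return np.array([c['cx']+f*q[0]/q[2],c['cy']+f*q[1]/q[2]])
E
python3 - <<'E'
import cv2
from h import *
from bench import viewer
im=cv2.imread('pics/a_side.png')
cv2.imwrite('pics/a_side_z.png',cv2.resize(im[160:320,125:285],None,fx=3.7,fy=3.7,interpolation=cv2.INTER_CUBIC))
c=viewer.get_calibration('side')
for u,v,z in [(225,245,.07),(180,190,.22),(197,305,0),(225,280,0),(280,245,0)]: print(u,v,onz(c,u,v,z).round(3))
E
```

```text
225 245 [0.423 0.285 0.07 ]
180 190 [0.597 0.333 0.22 ]
197 305 [0.331 0.46  0.   ]
225 280 [0.353 0.339 0.   ]
280 245 [0.354 0.101 0.   ]
```

View pics/a_side_z.png

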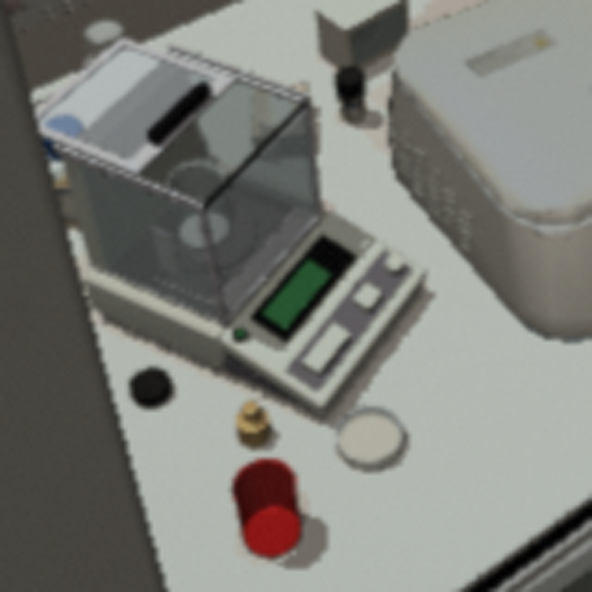

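```bash
python3 - <<'E'
from h import *
from bench import viewer,manip
c=viewer.get_calibration('side')
for z in (.05,.06,.07,.08):
    a,b,d=[onz(c,125+x/3.7,160+y/3.7,z) for x,y in [(325,350),(368,295),(396,262)]]
    v=a-d; print(z,a.round(3),b.round(3),d.round(3),np.linalg.norm(a-b),np.linalg.norm(v),np.arctan2(-v[0],v[1]))
a,b=[onz(c,125+x/3.7,160+y/3.7,.234) for x,y in [(155,132),(205,93)]];print('bar',a,b,np.linalg.norm(a-b),np.arctan2(-(a-b)[0],(a-b)[1]))
E
```

```text
0.05 [0.429 0.331 0.05 ] [0.459 0.264 0.05 ] [0.476 0.219 0.05 ] 0.07374958888301966 0.1217821843026237 0.3984263043226557
0.06 [0.422 0.335 0.06 ] [0.451 0.269 0.06 ] [0.468 0.224 0.06 ] 0.07300501268484218 0.12055267079390937 0.3984263043226558
0.07 [0.414 0.339 0.07 ] [0.443 0.273 0.07 ] [0.461 0.229 0.07 ] 0.07226043648666468 0.11932315728519499 0.39842630432265613
0.08 [0.407 0.343 0.08 ] [0.436 0.278 0.08 ] [0.453 0.235 0.08 ] 0.07151586028848715 0.11809364377648067 0.3984263043226552
bar [0.58352525 0.38656693 0.234     ] [0.60202814 0.32677339 0.234     ] 0.06259092963346727 0.30010053157190875
```

```bash
cat >> h.py <<'E'
def Q(yaw,tilt=0,flip=False):
    # tool down, jaws along balance y, camera on the operator side; tilt>0 leans the wrist to the front
    B=R.from_euler('z',yaw)
    T=R.from_euler('y',-tilt)
    return (B*T*R.from_euler('z',-np.pi/2 if flip else np.pi/2)*R.from_euler('x',np.pi)).as_quat()
E
python3 - <<'E'
from h import *
from bench import viewer,manip
q0=manip.current_q()
for fl in (0,1):
  for n,p,t in [('look',[.5,.32,.45],0),('look2',[.52,.33,.42],0),('tare',[.41,.34,.09],.296),('tare up',[.40,.335,.13],.296),('print',[.44,.275,.09],.296),('tare0',[.41,.34,.09],0),('hatch',[.62,.37,.23],0),('hatchend',[.53,.33,.23],0)]:
    q=manip.solve_ik(p,Q(.37,t,fl)); print(fl,n,None if q is None else np.round(q,2))
E
```

```text
0 look [ 0.07  0.37 -0.96  1.35  0.3   1.57  1.09]
0 look2 [ 0.04  0.43 -0.95  1.35  0.34  1.53  1.07]
0 tare [-0.17  0.44 -0.77  2.18  0.94  0.55  0.29]
0 tare up [-0.09  0.35 -0.86  2.18  0.78  0.6   0.43]
0 print [-0.03  0.4  -0.73  2.23  0.86  0.47  0.5 ]
0 tare0 [-0.08  0.6  -0.85  1.94  0.59  0.87  0.7 ]
0 hatch [-0.07  0.74 -0.86  1.33  0.56  1.32  1.01]
0 hatchend [ 0.03  0.57 -0.9   1.6   0.47  1.2   0.97]
1 look [-0.3   0.27 -0.41  1.36  0.11  1.53 -1.9 ]
1 look2 [-0.33  0.32 -0.38  1.36  0.12  1.48 -1.9 ]
1 tare [-0.73  0.33 -0.12  2.2   0.47  0.38 -2.46]
1 tare up [-0.54  0.25 -0.33  2.2   0.48  0.49 -2.46]
1 print [-0.6   0.31 -0.08  2.24  0.36  0.33 -2.2 ]
1 tare0 [-0.49  0.46 -0.31  1.96  0.2   0.75 -2.12]
1 hatch [-0.42  0.61 -0.25  1.34  0.15  1.21 -1.88]
1 hatchend [-0.37  0.44 -0.3   1.62  0.14  1.11 -1.91]
```

```bash
python3 - <<'E'
from h import *
from bench import viewer,manip,effector
import json
manip.move_pose([.5,.32,.45],Q(.37))
print(manip.current_clock())
effector.close(10)
print(manip.current_clock(),manip.current_finger_gap())
for n in ['wrist','side','scene']:
    c=viewer.get_calibration(n);im=viewer.get_image(n)
    json.dump({k:np.array(v).tolist() for k,v in c.items()},open(f'pics/b_{n}.json','w'))
    cv2.imwrite(f'pics/b_{n}0.png',im[:,:,::-1])
    cv2.imwrite(f'pics/b_{n}.png',cv2.resize(im[:,:,::-1],None,fx=1.5,fy=1.5,interpolation=cv2.INTER_CUBIC))
print(manip.current_tool_pos(),manip.current_force())
E
```

```text
1.6917
3.125 0.00031558378500128937
[0.50000002 0.32000722 0.4500056 ] [-0.35026641 -0.67279315 -0.68844612]
```

View pics/b_wrist.png

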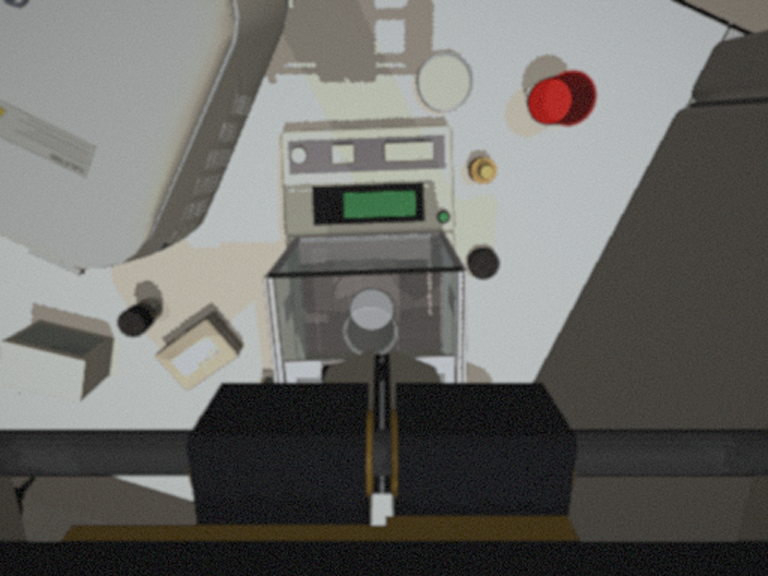

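View pics/b_scene.png

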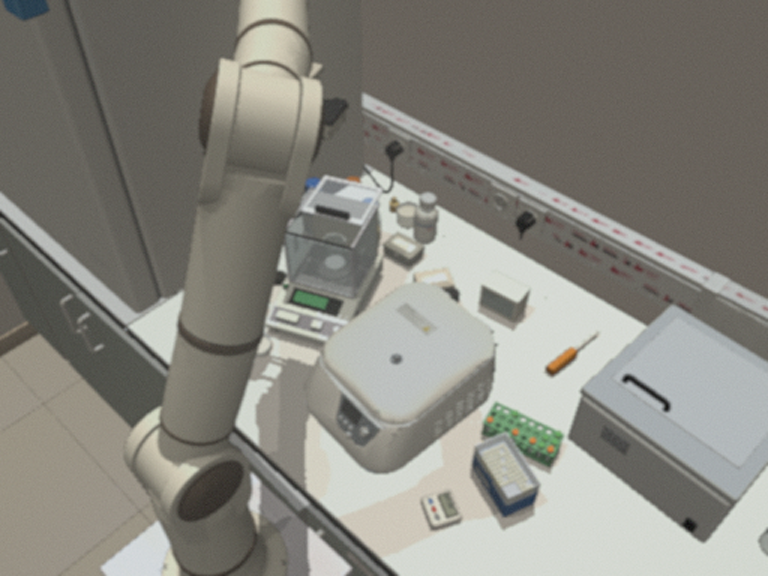

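View pics/b_side.png

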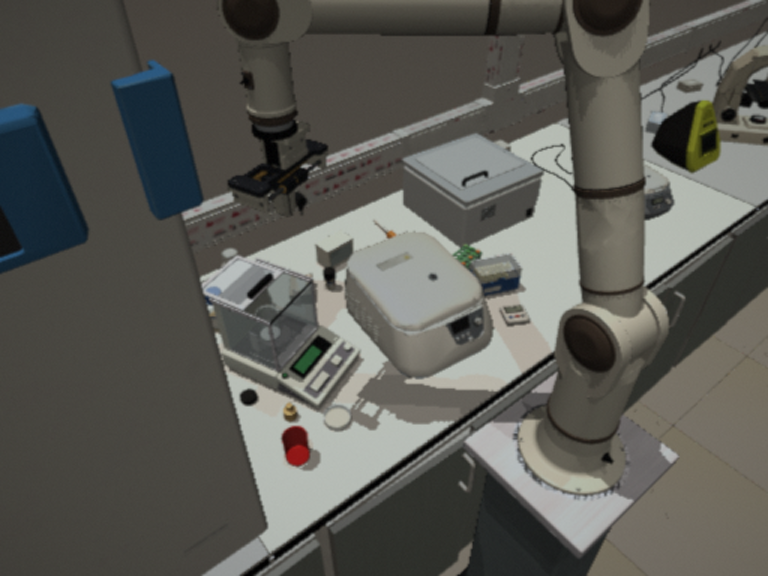

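The wrist view shows the console squarely: round key at (299,155), print at (343,153), tare at (410,151), chamber front top edge from (268,274) to (463,268), all in the 1.5x picture. The gripper hides the bar there, but it shows at (332,212) in scene and (260,286) in side. A tall panel stands on the right of the wrist view. Next come centroids and triangulation.

```bash
python3 - <<'E'
from h import *
import json
C={n:json.load(open(f'pics/b_{n}.json')) for n in ['wrist','side','scene']}
I={n:cv2.imread(f'pics/b_{n}0.png') for n in C}
def zoom(n,x0,y0,x1,y1,s): cv2.imwrite(f'pics/z_{n}.png',cv2.resize(I[n][y0:y1,x0:x1],None,fx=s,fy=s,interpolation=cv2.INTER_CUBIC))
zoom('wrist',170,70,320,190,5); zoom('side',130,160,250,280,5);zoom('scene',170,110,270,230,5)
g=cv2.cvtColor(I['wrist'],cv2.COLOR_BGR2GRAY)
m=(g[92:114,193:298]>150).astype(np.uint8)
n,l,s,ce=cv2.connectedComponentsWithStats(m,connectivity=4)
for i in range(1,n):
    if s[i,4]>20: print('wrist',s[i],ce[i]+[193,92])
for nm,(x0,y0,x1,y1) in {'side':(130,170,200,220),'scene':(200,130,245,150)}.items():
    g=cv2.cvtColor(I[nm],cv2.COLOR_BGR2GRAY); m=(g[y0:y1,x0:x1]<60).astype(np.uint8)
    n,l,s,ce=cv2.connectedComponentsWithStats(m)
    for i in range(1,n):
        if s[i,4]>15: print(nm,s[i]+[x0,y0,0,0,0],ce[i]+[x0,y0])
for u,v in [(535,380),(600,260),(690,95)]: print('panel foot',onz(C['wrist'],u/1.5,v/1.5,0).round(3))
E
```

```text
wrist [ 0  0 33  2 43] [206.3255814   92.23255814]
wrist [76  0 29 22 71] [290.84507042 106.63380282]
wrist [ 64   3  32  12 359] [272.52367688 100.57938719]
wrist [ 28   5  15  12 163] [228.         102.20858896]
wrist [ 1  7 10 10 77] [198.54545455 103.36363636]
side [165 183  17  16 103] [172.95145631 190.37864078]
side [180 195  20  22  51] [188.50980392 206.47058824]
side [134 196   7   7  23] [136.95652174 199.52173913]
scene [211 138  21   7  51] [220.96078431 141.37254902]
panel foot [0.649 0.595 0.   ]
panel foot [0.473 0.596 0.   ]
panel foot [0.269 0.598 0.   ]
```

View pics/z_wrist.png

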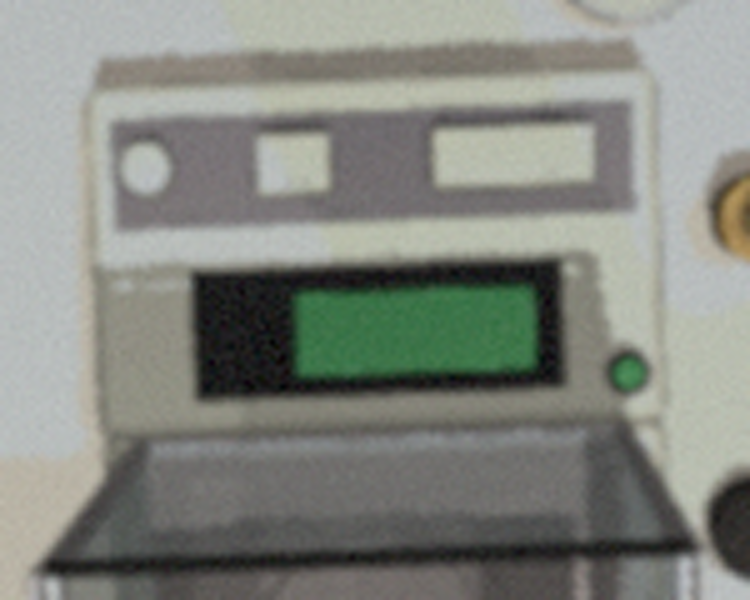

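View pics/z_side.png

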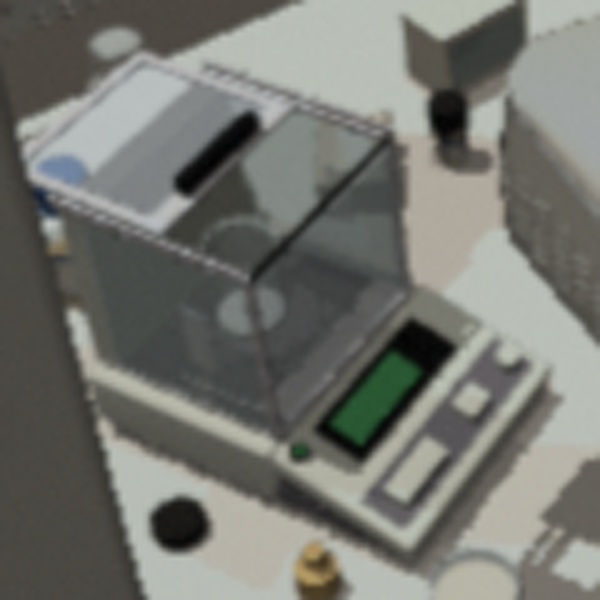

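View pics/z_scene.png

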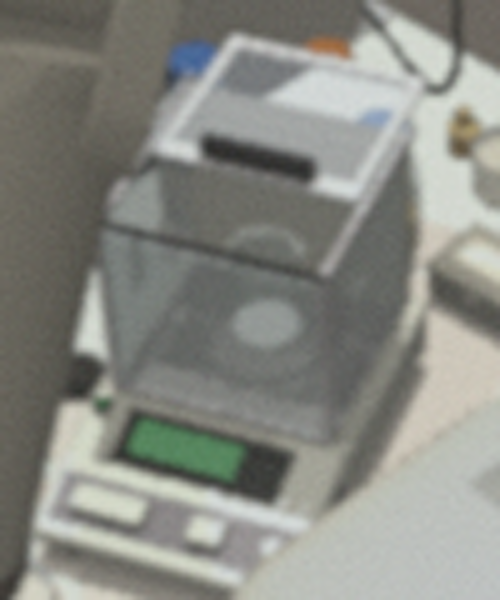

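```bash
python3 - <<'E'
from h import *
import json
C={n:json.load(open(f'pics/b_{n}.json')) for n in ['wrist','side','scene']}
def tri(o):
    A=np.zeros((3,3));b=np.zeros(3)
    for n,uv in o.items():
        e,d=ray(C[n],*uv);P=np.eye(3)-np.outer(d,d);A+=P;b+=P@e
    p=np.linalg.solve(A,b); return p,{n:(proj(C[n],p)-uv).round(1) for n,uv in o.items()}
T=dict(tare=dict(wrist=(272.8,100.8),side=(213,254),scene=(191.6,210.8)),
print=dict(wrist=(228.6,102.3),side=(224.2,240.4),scene=(211,216.2)),
power=dict(wrist=(199,103.4),side=(232.2,230.6)),
bar=dict(side=(172.95,190.4),scene=(221.3,141.5)),
cfr=dict(wrist=(178.8,182.5),side=(207.8,186.8),scene=(234.5,164.5)),
cfl=dict(wrist=(308.5,179.3),side=(180.3,215.2),scene=(191,155.5)),)
P={}
for k,o in T.items():
    P[k],r=tri(o); print(k,P[k].round(4),{a:b.tolist() for a,b in r.items()})
for a,b in [('tare','print'),('tare','power'),('cfl','cfr')]:
    v=P[a]-P[b];print(a,b,np.linalg.norm(v),np.arctan2(-v[0],v[1]))
for n,a,b in [('side',(180,188),(253,118)),('scene',(203,148),(315,168))]:
    o={'side':(130,160),'scene':(170,110)}[n]
    p,q=[onz(C[n],o[0]+x/5,o[1]+y/5,.232) for x,y in (a,b)];print(n,'bar ends',p.round(3),q.round(3),((p+q)/2).round(4),np.linalg.norm(p-q))
for z in (.055,.06,.065,.07):
    a=onz(C['wrist'],272.8,100.8,z);b=onz(C['wrist'],228.6,102.3,z);d=onz(C['wrist'],199,103.4,z);v=a-d
    print(z,a.round(4),b.round(4),np.linalg.norm(a-b),np.linalg.norm(v),np.arctan2(-v[0],v[1]))
a=onz(C['wrist'],178.8,182.5,.217);b=onz(C['wrist'],308.5,179.3,.217);v=b-a;print(a,b,np.linalg.norm(v),np.arctan2(-v[0],v[1]))
E
```

```text
tare [0.4379 0.3266 0.0419] {'wrist': [-0.6, 0.2], 'side': [-0.2, -0.2], 'scene': [-0.4, 0.2]}
print [0.4654 0.2621 0.0414] {'wrist': [-0.0, 0.1], 'side': [-0.3, -0.4], 'scene': [-0.3, 0.5]}
power [0.4828 0.2167 0.0435] {'wrist': [-0.9, -1.1], 'side': [-0.6, 0.1]}
bar [0.6115 0.3519 0.2189] {'side': [-0.1, -0.1], 'scene': [-0.0, 0.1]}
cfr [0.5642 0.2471 0.2121] {'wrist': [-0.0, 1.5], 'side': [-0.1, -0.6], 'scene': [-0.6, 0.9]}
cfl [0.5057 0.3878 0.2064] {'wrist': [-4.2, 0.6], 'side': [-0.3, 0.3], 'scene': [-1.3, -0.4]}
tare print 0.07009263451879488 0.4031130492819223
tare power 0.11868378677319183 0.3881708196092814
cfl cfr 0.15239543771126018 0.3939306938177859
side bar ends [0.579 0.392 0.232] [0.611 0.321 0.232] [0.595  0.3568 0.232 ] 0.07769299631057462
scene bar ends [0.584 0.372 0.232] [0.62  0.306 0.232] [0.6021 0.3391 0.232 ] 0.07519101311690961
0.055 [0.437  0.3265 0.055 ] [0.4642 0.2628 0.055 ] 0.06930624427694627 0.11584064568954065 0.404799775236877
0.06 [0.4368 0.3262 0.06  ] [0.4638 0.263  0.06  ] 0.0686805791191022 0.11479488918338104 0.40479977523687755
0.065 [0.4367 0.3259 0.065 ] [0.4634 0.2633 0.065 ] 0.06805491396125812 0.11374913267722138 0.4047997752368773
0.07 [0.4366 0.3255 0.07  ] [0.4631 0.2635 0.07  ] 0.06742924880341411 0.11270337617106177 0.4047997752368769
[0.56070693 0.24714353 0.217     ] [0.50107015 0.38956421 0.217     ] 0.15440269731512019 0.39655368538530517
```

```bash
python3 - <<'E'
from h import *
from bench import viewer,manip,effector
import json
manip.move_pose([.66,.373,.40],Q(.398))
print(manip.current_clock())
n='wrist';c=viewer.get_calibration(n);im=viewer.get_image(n)
json.dump({k:np.array(v).tolist() for k,v in c.items()},open(f'pics/c_{n}.json','w'))
cv2.imwrite(f'pics/c_{n}0.png',im[:,:,::-1])
cv2.imwrite(f'pics/c_{n}.png',cv2.resize(im[:,:,::-1],None,fx=1.5,fy=1.5,interpolation=cv2.INTER_CUBIC))
print(manip.current_tool_pos(),manip.current_force())
E
```

```text
4.0083
[0.65875832 0.37369128 0.40179851] [-0.30869811 -0.37803844  0.03821109]
```

View pics/c_wrist.png

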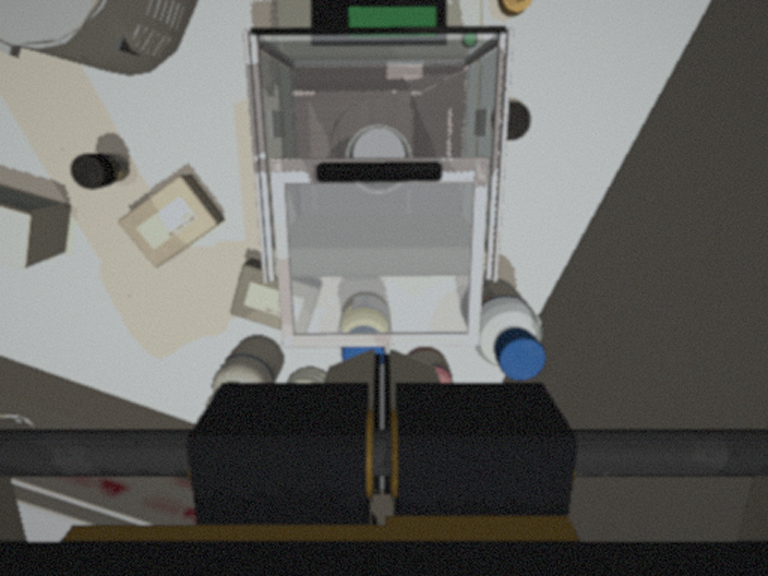

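The wrist view now shows the whole hatch: bar from (317,172) to (441,172), front frame edge at row ~160, rear edge at row ~345, chamber front edge at row 33. The flat hatch behind the bar is clear.

```bash
python3 - <<'E'
from h import *
import json
c=json.load(open('pics/c_wrist.json'))
g=cv2.cvtColor(cv2.imread('pics/c_wrist0.png'),cv2.COLOR_BGR2GRAY)
m=(g[100:126,205:302]<50).astype(np.uint8);n,l,s,ce=cv2.connectedComponentsWithStats(m)
for i in range(1,n):
    if s[i,4]>40: print(s[i]+[205,100,0,0,0],ce[i]+[205,100]); u0,v0,w,h=s[i,:4]+[205,100,0,0]; cc=ce[i]+[205,100]
for z in (.225,.230,.235,.24):
    a=onz(c,u0-.5,cc[1],z);b=onz(c,u0+w-.5,cc[1],z);v=b-a
    t=onz(c,cc[0],v0-.5,z);bt=onz(c,cc[0],v0+h-.5,z)
    print(z,((a+b)/2).round(4),np.linalg.norm(v),np.linalg.norm(t-bt),np.arctan2(-v[0],v[1]))
ex=np.array([np.cos(.398),np.sin(.398)])
ey=np.array([-ex[1],ex[0]])
tare=np.array([.437,.3265])
bar=onz(c,*cc,.232)[:2]
f=onz(c,378/1.5,32/1.5,.217)[:2]; rear=onz(c,378/1.5,345/1.5,.219)[:2]
for k,p in dict(bar=bar,front=f,rear=rear).items(): print(k,p.round(4),'rel tare',(p-tare)@ex,(p-tare)@ey)
E
```

```text
[211 108  83  13 946] [251.41860465 114.27378436]
0.225 [0.6096 0.3509 0.225 ] 0.07934967725764716 0.012153082600558932 0.3998814631743966
0.23 [0.6092 0.3508 0.23  ] 0.07816267585012865 0.011971283169847855 0.39988146317439593
0.235 [0.6088 0.3506 0.235 ] 0.07697567444261018 0.011789483739136655 0.3998814631743966
0.24 [0.6084 0.3505 0.24  ] 0.07578867303509168 0.011607684308425577 0.3998814631743959
bar [0.6093 0.3502] rel tare 0.16798184523518345 -0.04489452704208259
front [0.5343 0.3192] rel tare 0.08685629306387861 -0.04443241536326671
rear [0.7229 0.3985] rel tare 0.29151372280571436 -0.04443378230734474
```

```bash
python3 - <<'E'
from h import *
from bench import viewer,manip,effector
yaw=.399; ex=np.array([np.cos(yaw),np.sin(yaw),0])
bar=np.array([.609,.3505,0]); p=bar+.032*ex
q=Q(yaw)
manip.move_pose([p[0],p[1],.29],q)
manip.servo_line([p[0],p[1],.25],vel=.1); manip.sleep(.2)
f0=np.array(manip.current_force()); print(manip.current_clock(),manip.current_tool_pos(),f0)
z=.25
while z>.208:
    z-=.002 if z<.236 else .004
    manip.servo_line([p[0],p[1],z],vel=.03)
    f=np.array(manip.current_force())-f0
    if z<.23: print(round(z,3),manip.current_tool_pos()[2].round(4),f.round(2))
    if f[2]>1.0: break
print(manip.current_clock())
E
```

```text
5.3333 [0.63877843 0.36334164 0.25089924] [ 0.1145647   0.24626553 -0.02509401]
0.23 0.2298 [-0.2  -1.31 -0.04]
0.228 0.2278 [ 0.51 -1.09 -0.26]
0.226 0.2258 [ 0.43 -1.15  0.48]
0.224 0.2238 [-0.68 -0.15 -0.11]
0.222 0.2218 [ 0.06 -1.25  0.14]
0.22 0.2198 [-0.35 -0.55  0.56]
0.218 0.2178 [-0.31 -0.04 -0.47]
0.216 0.2158 [-0.33  0.03 -0.75]
0.214 0.2138 [-0.09  0.27  0.01]
0.212 0.2129 [0.11 0.22 3.89]
9.2167
```

```bash
cat > push.py <<'E'
from h import *
from bench import viewer,manip,effector
yaw=.399; ex=np.array([np.cos(yaw),np.sin(yaw),0])
bar=np.array([.609,.3505,0]); z=.2185
def at(s): 
    p=bar+s*ex; return [p[0],p[1],z]
manip.servo_line(at(.032),vel=.05); manip.sleep(.1)
f0=np.mean([manip.current_force() for _ in range(3)],axis=0)
s=.032
while s>-.085:
    s-= .005 if s>-.04 else .0015
    manip.servo_line(at(s),vel=.04)
    f=np.mean([manip.current_force() for _ in range(3)],axis=0)-f0
    print(round(s,4),((np.array(manip.current_tool_pos())-bar)@ex).round(4),(f@ex).round(2),f[2].round(2))
    if f@ex>4.5 : break
print(manip.current_clock())
E
python3 push.py
```

```text
0.027 0.0266 -0.59 1.24
0.022 0.0218 -0.46 1.25
0.017 0.0168 0.64 2.24
0.012 0.0117 -0.3 1.12
0.007 0.0066 -0.08 2.15
0.002 0.0016 0.71 1.41
-0.003 -0.0034 0.17 1.01
-0.008 -0.0084 0.64 2.09
-0.013 -0.0134 0.28 1.7
-0.018 -0.0184 0.57 1.24
-0.023 -0.0234 0.52 0.82
-0.028 -0.0284 1.34 0.8
-0.033 -0.0334 0.56 1.01
-0.038 -0.0384 0.06 0.54
-0.043 -0.0434 -0.33 1.01
-0.0445 -0.0446 0.76 0.77
-0.046 -0.0461 0.23 1.46
-0.0475 -0.0476 1.41 1.02
-0.049 -0.0492 1.25 1.52
-0.0505 -0.0507 0.71 2.11
-0.052 -0.0522 -0.2 1.65
-0.0535 -0.0537 0.65 1.39
-0.055 -0.055 1.29 1.32
-0.0565 -0.0551 5.16 -1.53
15.975
```

```bash
python3 - <<'E'
from h import *
from bench import viewer,manip,effector
import json
yaw=.399; ex=np.array([np.cos(yaw),np.sin(yaw),0]);bar=np.array([.609,.3505,0])
p=bar-.047*ex
manip.servo_line([p[0],p[1],.2185],vel=.05)
manip.servo_line([p[0],p[1],.30],vel=.2)
p=np.array([.45,.295,0])+.13*ex
manip.move_pose([p[0],p[1],.33],Q(yaw)); manip.sleep(.2)
print(manip.current_clock(),manip.current_tool_pos())
for n in ['wrist','side','scene']:
    c=viewer.get_calibration(n);im=viewer.get_image(n)
    json.dump({k:np.array(v).tolist() for k,v in c.items()},open(f'pics/d_{n}.json','w'))
    cv2.imwrite(f'pics/d_{n}0.png',im[:,:,::-1])
    x0,y0,x1,y1,s=dict(wrist=(0,0,512,384,1.5),side=(110,150,270,290,4),scene=(170,110,270,230,4))[n]
    cv2.imwrite(f'pics/d_{n}.png',cv2.resize(im[y0:y1,x0:x1,::-1],None,fx=s,fy=s,interpolation=cv2.INTER_CUBIC))
E
```

```text
17.3333 [0.5694662  0.34451152 0.32828801]
```

View pics/d_wrist.png

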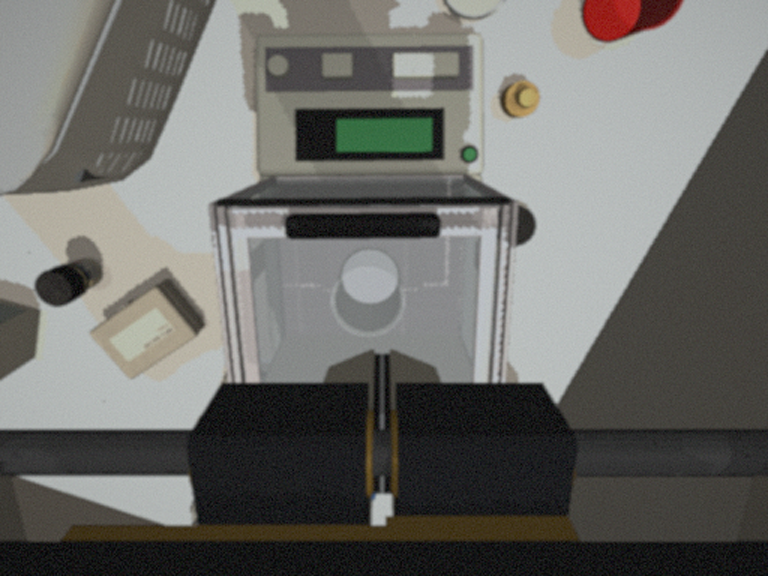

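View pics/d_side.png

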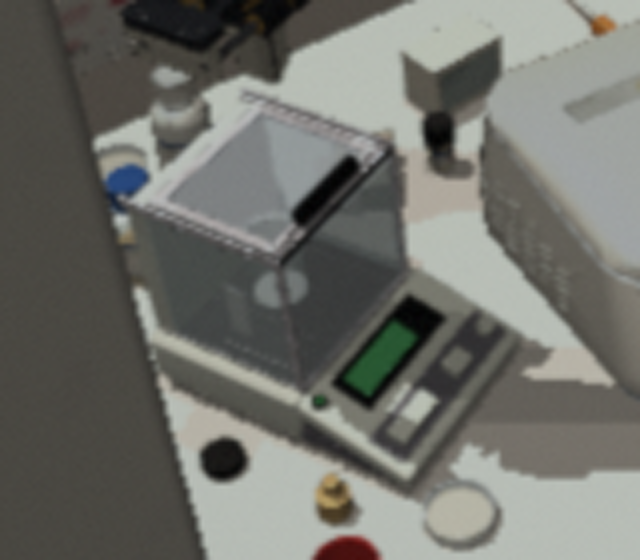

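View pics/d_scene.png

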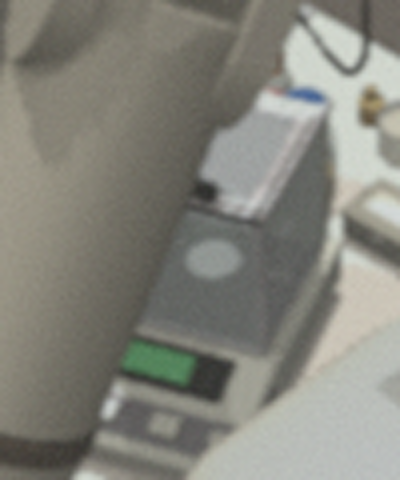

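Wrist and side views agree: the bar lies at rows 213–237 directly behind the chamber's front edge (row 203), so the hatch is shut. The beaker is still on the pan, at (370,280). Keys in the wrist view: tare (426,65), print (337,65).

```bash
python3 - <<'E'
from h import *
import json
c=json.load(open('pics/d_wrist.json'))
for z in (.04,.045,.05,.055,.06):
    a,b,d=[onz(c,u/1.5,v/1.5,z) for u,v in [(425.7,64.3),(337,65),(278,65)]]
    print(z,a.round(4),b.round(4),np.linalg.norm(a-b),np.linalg.norm(a-d),np.arctan2(-(a-d)[0],(a-d)[1]))
bar=onz(c,362.5/1.5,225/1.5,.230);f=onz(c,362.5/1.5,203/1.5,.215);ex=np.array([np.cos(.399),np.sin(.399),0]);print((bar-f)@ex)
print(np.array(bar)-[.609,.3505,.23])
for t in (.296,.2):
  from bench import manip
  n=np.array([-np.sin(.296)*np.cos(.399),-np.sin(.296)*np.sin(.399),np.cos(.296)])
  for k in ([.437,.3263,.045],[.4643,.262,.045]):
    for h in (.07,.04,-.005): q=manip.solve_ik(np.array(k)+h*n,Q(.399,t)); print(t,h,None if q is None else np.round(q,2))
E
```

```text
0.04 [0.4363 0.3267 0.04  ] [0.4645 0.2612 0.04  ] 0.07128509694764183 0.11873085186740928 0.4036211244283362
0.045 [0.4369 0.3265 0.045 ] [0.4648 0.2618 0.045 ] 0.07048834110432001 0.11740379328071175 0.40362112442833614
0.05 [0.4376 0.3264 0.05  ] [0.4651 0.2624 0.05  ] 0.06969158526099821 0.11607673469401424 0.4036211244283365
0.055 [0.4382 0.3262 0.055 ] [0.4655 0.263  0.055 ] 0.0688948294176764 0.1147496761073167 0.40362112442833636
0.06 [0.4389 0.3261 0.06  ] [0.4658 0.2635 0.06  ] 0.06809807357435466 0.11342261752061925 0.40362112442833653
0.008972274178862498
[-6.75367961e-02 -2.80745003e-02 -2.77555756e-17]
0.296 0.07 [-0.08  0.38 -0.8   2.19  0.81  0.54  0.48]
0.296 0.04 [-0.17  0.43 -0.69  2.19  0.9   0.49  0.4 ]
0.296 -0.005 [-0.3   0.51 -0.53  2.18  1.03  0.41  0.29]
0.296 0.07 [ 0.12  0.36 -0.83  2.23  0.76  0.49  0.68]
0.296 0.04 [ 0.02  0.41 -0.72  2.23  0.87  0.44  0.58]
0.296 -0.005 [-0.14  0.49 -0.54  2.22  1.02  0.36  0.44]
0.2 0.07 [-0.02  0.44 -0.86  2.11  0.7   0.66  0.62]
0.2 0.04 [-0.09  0.49 -0.78  2.11  0.77  0.61  0.57]
0.2 -0.005 [-0.19  0.57 -0.66  2.1   0.86  0.54  0.49]
0.2 0.07 [ 0.16  0.42 -0.88  2.15  0.67  0.62  0.79]
0.2 0.04 [ 0.09  0.47 -0.8   2.15  0.75  0.58  0.72]
0.2 -0.005 [-0.02  0.55 -0.68  2.13  0.85  0.51  0.64]
```

```bash
python3 - <<'E'
from h import *
import json
c=json.load(open('pics/b_wrist.json'));ex=np.array([np.cos(.399),np.sin(.399),0]);ey=np.array([-ex[1],ex[0],0])
pr=np.array([.465,.262,0])
for u,v in [(285,10),(275,60),(250,110),(230,155),(205,200),(160,250),(234,50),(232,30)]:
  print((u,v),[(z,(((p:=onz(c,u/1.5,v/1.5,z))-pr)@ex).round(3),((p-pr)@ey).round(3)) for z in (.05,.1,.2)])
c=json.load(open('pics/b_side.json'))
for u,v in [(355,290),(350,345),(405,430),(495,350),(350,268)]: print((u,v),[(z,(((p:=onz(c,u/1.5,v/1.5,z))-pr)@ex).round(3),((p-pr)@ey).round(3)) for z in (0,.1,.2)])
E
```

```text
(285, 10) [(0.05, np.float64(-0.137), np.float64(-0.049)), (0.1, np.float64(-0.127), np.float64(-0.041)), (0.2, np.float64(-0.108), np.float64(-0.024))]
(275, 60) [(0.05, np.float64(-0.093), np.float64(-0.063)), (0.1, np.float64(-0.087), np.float64(-0.053)), (0.2, np.float64(-0.075), np.float64(-0.034))]
(250, 110) [(0.05, np.float64(-0.046), np.float64(-0.093)), (0.1, np.float64(-0.044), np.float64(-0.081)), (0.2, np.float64(-0.041), np.float64(-0.056))]
(230, 155) [(0.05, np.float64(-0.002), np.float64(-0.119)), (0.1, np.float64(-0.004), np.float64(-0.104)), (0.2, np.float64(-0.009), np.float64(-0.075))]
(205, 200) [(0.05, np.float64(0.044), np.float64(-0.151)), (0.1, np.float64(0.038), np.float64(-0.134)), (0.2, np.float64(0.025), np.float64(-0.099))]
(160, 250) [(0.05, np.float64(0.098), np.float64(-0.209)), (0.1, np.float64(0.087), np.float64(-0.186)), (0.2, np.float64(0.065), np.float64(-0.141))]
(234, 50) [(0.05, np.float64(-0.103), np.float64(-0.103)), (0.1, np.float64(-0.096), np.float64(-0.09)), (0.2, np.float64(-0.083), np.float64(-0.064))]
(232, 30) [(0.05, np.float64(-0.
[... 159 characters left out ...]
loat64(-0.271)), (0.1, np.float64(0.051), np.float64(-0.175)), (0.2, np.float64(-0.011), np.float64(-0.079))]
(350, 345) [(0, np.float64(0.018), np.float64(-0.089)), (0.1, np.float64(-0.034), np.float64(-0.01)), (0.2, np.float64(-0.087), np.float64(0.068))]
(405, 430) [(0, np.float64(-0.213), np.float64(0.067)), (0.1, np.float64(-0.244), np.float64(0.131)), (0.2, np.float64(-0.274), np.float64(0.194))]
(495, 350) [(0, np.float64(-0.3), np.float64(-0.243)), (0.1, np.float64(-0.322), np.float64(-0.15)), (0.2, np.float64(-0.344), np.float64(-0.057))]
(350, 268) [(0, np.float64(0.174), np.float64(-0.346)), (0.1, np.float64(0.106), np.float64(-0.243)), (0.2, np.float64(0.039), np.float64(-0.14))]
```

```bash
python3 - <<'E'
from h import *
import json
c=json.load(open('pics/b_wrist.json'));ex=np.array([np.cos(.399),np.sin(.399),0]);ey=np.array([-ex[1],ex[0],0])
pr=np.array([.465,.262,0])
for n,u,v,z in [('dish',445,80,.015),('brass',483,167,.04),('red',570,98,.07),('console front L',455,125,.03),('cons front R',283,130,.03)]:
  p=onz(c,u/1.5,v/1.5,z);print(n,p.round(3),((p-pr)@ex).round(3),((p-pr)@ey).round(3))
from bench import manip
for a in (-.18,-.1,0,.1,.2,.3):
  for h in (.15,.05,-.006):
    j=np.array([np.cos(a),np.sin(a),0]); qq=(R.from_euler('z',a)*R.from_euler('x',np.pi)).as_quat()
    for k in ([.437,.3265,.048],[.465,.262,.048]):
      t=np.array(k)-.055*j+[0,0,h]; q=manip.solve_ik(t,qq); print(a,h,t.round(3),None if q is None else np.round(q,2))
E
```

```text
dish [0.355 0.337 0.015] -0.072 0.112
brass [0.424 0.408 0.04 ] 0.019 0.151
red [0.332 0.454 0.07 ] -0.048 0.229
console front L [0.395 0.364 0.03 ] -0.025 0.121
cons front R [0.466 0.193 0.03 ] -0.026 -0.064
-0.18 0.15 [0.383 0.336 0.198] [-0.27  0.3  -0.59  1.92  0.2   0.97 -1.14]
-0.18 0.15 [0.411 0.272 0.198] [-0.13  0.27 -0.59  1.96  0.18  0.96 -0.99]
-0.18 0.05 [0.383 0.336 0.098] [-0.36  0.44 -0.5   2.    0.3   0.77 -1.22]
-0.18 0.05 [0.411 0.272 0.098] [-0.22  0.42 -0.5   2.04  0.29  0.75 -1.08]
-0.18 -0.006 [0.383 0.336 0.042] [-0.42  0.53 -0.43  2.03  0.36  0.65 -1.26]
-0.18 -0.006 [0.411 0.272 0.042] [-0.28  0.51 -0.43  2.07  0.35  0.63 -1.13]
-0.1 0.15 [0.382 0.332 0.198] [-0.25  0.3  -0.61  1.93  0.21  0.97 -1.06]
-0.1 0.15 [0.41  0.267 0.198] [-0.1   0.27 -0.61  1.97  0.19  0.96 -0.9 ]
-0.1 0.05 [0.382 0.332 0.098] [-0.34  0.44 -0.51  2.01  0.31  0.77 -1.14]
-0.1 0.05 [0.41  0.267 0.098] [-0.2   0.42 -0.51  2.05  0.3   0.75 -1.  ]
-0.1 -0.006 [0.382 0.332 0.042] [-0.4   0.53 -0.45  2.03  0.37  0.65 -1.19]
-0.1 -0.006 [0.41  0.267 0.042] [-0.26  0.51 -0.44  2.07  0.36  0
[... 1066 characters left out ...]
0.44 -0.58  2.03  0.34  0.76 -0.85]
0.2 0.05 [0.411 0.251 0.098] [-0.12  0.42 -0.58  2.07  0.33  0.75 -0.7 ]
0.2 -0.006 [0.383 0.316 0.042] [-0.33  0.53 -0.5   2.06  0.41  0.65 -0.9 ]
0.2 -0.006 [0.411 0.251 0.042] [-0.19  0.51 -0.5   2.09  0.41  0.63 -0.77]
0.3 0.15 [0.384 0.31  0.198] [-0.14  0.29 -0.7   1.96  0.23  0.97 -0.64]
0.3 0.15 [0.412 0.246 0.198] [ 0.01  0.27 -0.69  1.99  0.21  0.96 -0.48]
0.3 0.05 [0.384 0.31  0.098] [-0.24  0.44 -0.6   2.04  0.35  0.77 -0.75]
0.3 0.05 [0.412 0.246 0.098] [-0.09  0.42 -0.6   2.07  0.34  0.75 -0.6 ]
0.3 -0.006 [0.384 0.31  0.042] [-0.3   0.53 -0.52  2.06  0.43  0.65 -0.81]
0.3 -0.006 [0.412 0.246 0.042] [-0.16  0.51 -0.52  2.09  0.42  0.64 -0.67]
```

```bash
python3 - <<'E'
from h import *
import json
c=json.load(open('pics/b_side.json'));b=onz(c,413/1.5,430/1.5,0)
for v in (385,375,365,355):
  e,d=ray(c,399/1.5,v/1.5)
  t=((b-e)[:2]@d[:2])/(d[:2]@d[:2]); p=e+t*d; print(v,b.round(3),p.round(3))
from bench import manip,effector,viewer
a=-.18;j=np.array([np.cos(a),np.sin(a),0]);qq=(R.from_euler('z',a)*R.from_euler('x',np.pi)).as_quat()
t=np.array([.437,.3265,0])-.055*j
manip.move_pose([t[0],t[1],.30],qq); effector.open_jaws()
print(manip.current_clock(),manip.current_tool_pos(),manip.current_finger_gap())
for n in ['wrist','side']:
    cc=viewer.get_calibration(n);im=viewer.get_image(n)
    json.dump({k:np.array(v).tolist() for k,v in cc.items()},open(f'pics/e_{n}.json','w'))
    cv2.imwrite(f'pics/e_{n}.png',cv2.resize(im[:,:,::-1],None,fx=1.5,fy=1.5,interpolation=cv2.INTER_CUBIC))
E
```

```text
385 [0.232 0.227 0.   ] [0.252 0.252 0.148]
375 [0.232 0.227 0.   ] [0.253 0.252 0.178]
365 [0.232 0.227 0.   ] [0.253 0.252 0.207]
355 [0.232 0.227 0.   ] [0.253 0.253 0.235]
20.775 [0.38286822 0.33637021 0.30001105] 0.09156237464638015
```

View pics/e_wrist.png

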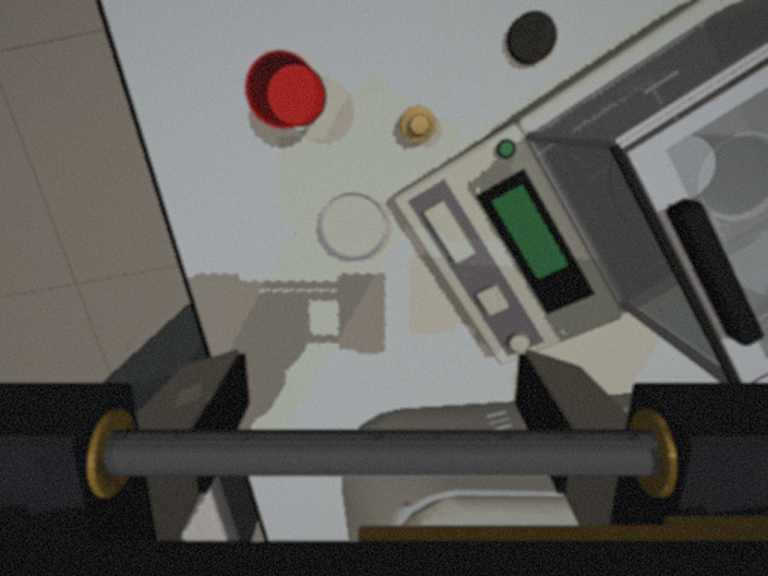

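View pics/e_side.png

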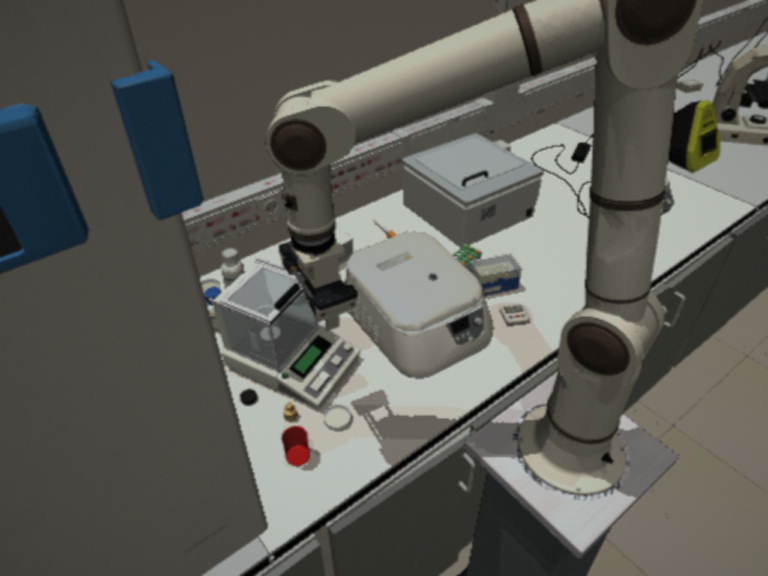

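```bash
python3 - <<'E'
from h import *
import json
c=json.load(open('pics/e_wrist.json'))
for z in (.045,.05,.055):
    a,b=[onz(c,u/1.5,v/1.5,z) for u,v in [(450,231),(492.5,300)]];print(z,a.round(4),b.round(4),np.linalg.norm(a-b))
a=-.18;j=np.array([-np.sin(a),np.cos(a),0]);pr=np.array([.465,.262,0])
for u,v in [(365,420),(450,405),(600,395)]:
  print([(z,((pr-onz(c,u/1.5,v/1.5,z))@j).round(3)) for z in (.05,.1,.15,.2)])
# fingertip pixels -> check tip at z of tcp
for u,v in [(240,355),(245,400),(518,355),(520,400),(630,400)]:
  print((u,v),(onz(c,u/1.5,v/1.5,.30)-[.38287,.33637,.3])@np.c_[[np.cos(a),np.sin(a),0],j])
E
```

```text
0.045 [0.4384 0.3264 0.045 ] [0.4659 0.2608 0.045 ] 0.07109992431205209
0.05 [0.4379 0.3275 0.05  ] [0.465  0.2627 0.05  ] 0.07024094142547539
0.055 [0.4375 0.3286 0.055 ] [0.4642 0.2646 0.055 ] 0.06938195853889884
[(0.05, np.float64(0.115)), (0.1, np.float64(0.084)), (0.15, np.float64(0.052)), (0.2, np.float64(0.021))]
[(0.05, np.float64(0.099)), (0.1, np.float64(0.07)), (0.15, np.float64(0.041)), (0.2, np.float64(0.011))]
[(0.05, np.float64(0.089)), (0.1, np.float64(0.061)), (0.15, np.float64(0.033)), (0.2, np.float64(0.005))]
(240, 355) [-0.04771962  0.00852543]
(245, 400) [-0.04740484 -0.00868605]
(518, 355) [0.04654893 0.00857006]
(520, 400) [ 0.04865517 -0.00864519]
(630, 400) [ 0.08709363 -0.00862885]
```

```bash
cat > press.py <<'E'
from h import *
from bench import manip,effector,viewer
import sys,json
a=-.18;j=np.array([np.cos(a),np.sin(a),0]);ex=np.array([np.cos(.399),np.sin(.399),0])
qq=(R.from_euler('z',a)*R.from_euler('x',np.pi)).as_quat()
def press(key,zs=.064,top=.10):
    t=np.array([*key,0])-.055*j-.002*ex
    manip.servo_line([t[0],t[1],top],ori=qq,vel=.2)
    manip.servo_line([t[0],t[1],zs],vel=.06); manip.sleep(.15)
    f0=np.mean([manip.current_force() for _ in range(4)],axis=0)
    z=zs
    while z>.036:
        z-=.001; manip.servo_line([t[0],t[1],z],vel=.03)
        f=np.mean([manip.current_force() for _ in range(4)],axis=0)-f0
        print(round(z,4),manip.current_tool_pos()[2].round(4),f.round(1))
        if f[2]>6.5: break
    manip.sleep(.1); print('held',(np.array(manip.current_force())-f0).round(1))
    manip.servo_line([t[0],t[1],zs],vel=.06); manip.servo_line([t[0],t[1],top],vel=.2)
    print(manip.current_clock())
E
python3 -c "
from press import *
press([.4375,.327])"
```

```text
0.063 0.0631 [ 0.2 -0.1 -0.9]
0.062 0.0619 [-0.9  0.5 -0.4]
0.061 0.0609 [-1.3  0.9 -0.2]
0.06 0.0599 [ 0.1  0.1 -0.5]
0.059 0.0589 [-0.2 -0.3 -0.4]
0.058 0.0579 [-0.2  0.1 -0.1]
0.057 0.0569 [0.2 0.3 0.1]
0.056 0.0559 [-0.6  0.3  1. ]
0.055 0.0549 [-0.1  0.4 -1. ]
0.054 0.0539 [-1.3  0.7 -0.2]
0.053 0.0529 [-0.2  0.5  0. ]
0.052 0.0519 [-0.   0.8 -0.5]
0.051 0.0509 [ 0.4  0.5 -0.5]
0.05 0.0499 [-0.3 -1.6  0.5]
0.049 0.0489 [-0.5  0.9 -0.4]
0.048 0.048 [0.4 0.9 0.1]
0.047 0.0472 [ 0.4 -0.   0.9]
0.046 0.0462 [0.1 0.7 2. ]
0.045 0.0452 [1.6 2.  3.7]
0.044 0.0442 [0.9 1.1 4.9]
0.043 0.0432 [ 0.9 -0.6  5.1]
0.042 0.0424 [0.9 0.5 6.8]
held [1.3 1.2 5.7]
29.375
```

```bash
python3 -c "
from press import *
manip.servo_line([.41,.29,.10],vel=.2)
press([.4647,.2625],zs=.054)
t=manip.current_tool_pos()
manip.servo_line([t[0]-.02,t[1],.30],vel=.25)
import cv2
for n in ['wrist','side']:
    im=viewer.get_image(n);cv2.imwrite(f'pics/f_{n}.png',cv2.resize(im[:,:,::-1],None,fx=1.5,fy=1.5,interpolation=cv2.INTER_CUBIC))
json.dump({k:np.array(v).tolist() for k,v in viewer.get_calibration('wrist').items()},open('pics/f_wrist.json','w'))
print(manip.current_clock())"
```

```text
0.053 0.0531 [-0.4  0.3  0. ]
0.052 0.0519 [-0.2 -0.1  0.7]
0.051 0.0509 [-0.8 -0.6  0.2]
0.05 0.0499 [0.5 1.2 0.1]
0.049 0.0489 [-1.2 -0.7  0.5]
0.048 0.0479 [-0.5  0.2  0.6]
0.047 0.0471 [-0.4  1.2  0.9]
0.046 0.0461 [0.3 0.4 3.1]
0.045 0.0452 [0.6 0.2 3.7]
0.044 0.0442 [0.4 0.8 5.4]
0.043 0.0432 [1.2 0.4 5.7]
0.042 0.0423 [1.3 0.  7.3]
held [0.5 0.4 6.9]
34.9417
35.9917
```

View pics/f_wrist.png

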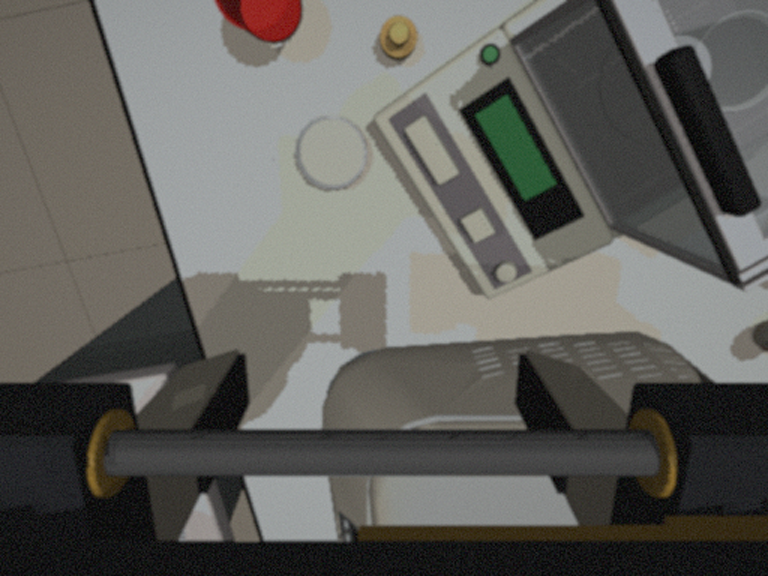

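View pics/f_side.png

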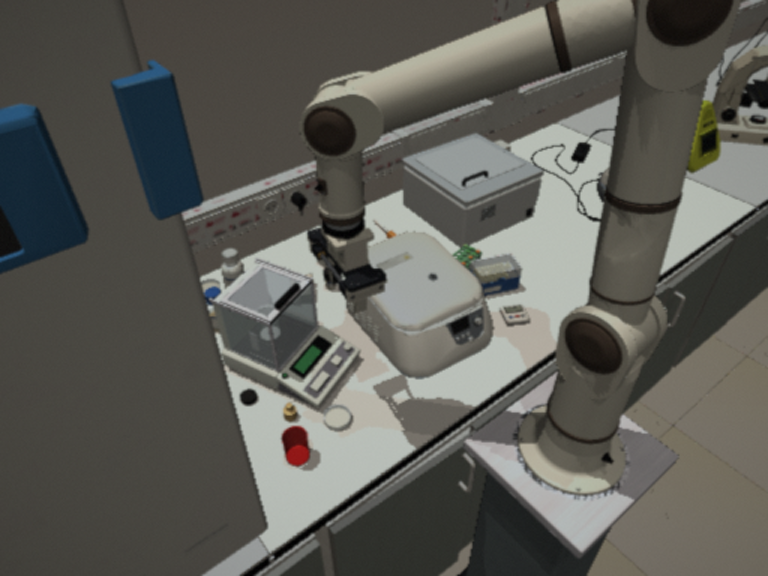

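The wrist view shows the keys back up at (432,150), (477,225) and (506,272), and the bar against the chamber front. In the side view the balance, beaker and bystanders stand where they were.

```bash
python3 - <<'E'
from h import *
import json
from bench import manip
c=json.load(open('pics/f_wrist.json'))
print([onz(c,u/1.5,v/1.5,.049).round(4) for u,v in [(432,150),(477,225)]])
a,b=[cv2.imread(f'pics/{k}_side.png')[390:560,210:420].astype(int) for k in 'ef'];print(np.abs(a-b).mean())
a,b=[cv2.imread(f'pics/{k}_side.png')[260:400,215:330].astype(int) for k in 'ef'];print(np.abs(a-b).mean())
print(manip.current_force(),manip.current_clock())
manip.hand_in()
E
```

```text
[array([0.4374, 0.3267, 0.049 ]), array([0.4643, 0.2627, 0.049 ])]
6.978216619981326
13.588385093167702
[0.16984932 0.21367535 0.51638566] 35.9917
the job is handed in; nothing more can be done
```

I shut the hatch, tapped tare and then print, and handed the job in at about 36 s of the 54 s allowed.

- **Hatch:** I pushed the pull bar forward with the closed fingertips. It moved at roughly 1 N until a sharp stop at about 5 N, after about 70 mm of travel. The pictures taken afterwards show the bar right behind the chamber's front edge.
- **Keys:** I pressed each key with one finger of the open gripper, because the closed gripper would have come too near the centrifuge. Tare reached 6.8 N and print 7.3 N, both after about 5 mm of travel and just past the 6 N that means right down. I then let each spring back. The on/off key was not touched.
- **Last checks:** The tare and print keys were within 1 mm of where I measured them before pressing, so the balance had not shifted. The beaker was still on the pan and the things around it looked unmoved, both judged by eye.
- **Inconclusive check:** A pixel comparison of the side views before and after pressing gave mean differences of 7 and 14 grey levels. I put this down to the arm's shadow and image noise, and did not look into it further.

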